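# Close up the sloped control box

### The arm

A 6-joint arm with a two-finger parallel gripper is mounted at the origin on the work surface. World frame = base frame: x ahead of the robot, y to its left, z up, the work surface at z = 0. Lengths are in m, angles in rad, forces in N, time in s.
With the tool pointing down it reaches from about 0.375 to 0.925 m from the base axis. Payload 5.7 kg.
Tool frame: the origin (TCP) lies midway between the tips of the shut fingers; the grasp point (between the pads) lies 19 mm behind it; z points along the fingers, y is the line along which they close (so a half turn about z gives the same grasp; the last joint's range is limited). The gripper opens to 88 mm and grips with 3 to 60 N. Pads are 20 mm wide; open, the fingers measure 115 mm over their backs; the gripper's body (75 mm by 178 mm) begins 61 mm behind the grasp point.
Start: joints at [0.985, 0.359, 1.51, -0, 1.272, -0.115], TCP at [0.272, 0.535, 0.223] pointing down, gripper open.
Joint ranges: [-2.97, 2.97], [-1.01, 2.36], [0.21, 2.38], [-0.96, 4.11], [0.2, 2.71], [-2.98, 2.98]. Speed limits (rad/s): [2.39, 2.39, 3.14, 3.14, 3.14, 3.14].

### API

Orientations are given as a unit quaternion [x, y, z, w].
In Python, from bench import move_ptp, servo_line, goto_joints, move_gripper, sleep, inverse_kinematics, capture, PlanningError, close_job, spot_in, silhouettes, current_clock, current_joint_pos, current_qvel, current_joint_torque, current_position, current_orientation, current_force, current_torque, current_finger_gap, current_grip_force gives the robot as it stands. Calls block until the motion is done:
- move_ptp(position, orientation): joint-space move of the TCP to a pose.
- servo_line(position, orientation=None, rate=0.15, contact_N=None): straight line of the TCP; orientation=None keeps the orientation; rate is the mean speed in m/s. With contact_N (N) it stops when the force on the tool has changed by that much, and returns True; else False.
- goto_joints(angles): joint-space move.
- move_gripper(opening): finger opening in m; the grip force is fixed at half the most; returns when the fingers have stopped.
- sleep(seconds).
- inverse_kinematics(position, orientation): joint angles nearest the present ones, or None.
- capture(name): name is "side" or "top"; returns a dict with "image" (420x560x3 uint8, blue, green, red), "range_z" (420x560 float32, m along the optical axis (not along the pixel's ray), 0 where there is no reading), "intrinsics" (3x3 intrinsics, pixels), "R" (3x3) and "t" (3): a world point X has camera coordinates R X + t. Camera axes: x right, y down, z forward; pixel columns grow to the right and rows downward; lengths in m; the calibration is good to about 2 mm. A picture is of the moment at which its call begins.
A pose or a line that the arm cannot do raises PlanningError and nothing moves.
- close_job(): hands the job in; it is judged then, once.
Trained networks look in the newest picture that a camera, given by its name, has taken for a name from the list of things; names that differ only in an ending like _2 or _b are one class to them, and where a whole thing is asked for, a point or a joint stands for the part that bears it (a point fixed in the world has none). Each returns a list of dicts, best first, with "conf" (0 to 1); they miss things now and then, are a little off and sometimes report something else, mostly with a low value. They report only what shows in the picture. A call takes as long as a camera call. They do not tell look-alikes from the thing itself.
- spot_in(camera, query): "xy" ([column, row] in pixels, amid what is visible of it).
- silhouettes(camera, query): "region" (420x560 bool, what is visible of it) and "xy" ([column, row] in pixels, amid what is visible of it).
Readings, each from a call of its own:
- current_clock(): time.
- current_joint_pos(): joint angles.
- current_qvel(): joint speeds.
- current_joint_torque(): joint torques, N m.
- current_position(): TCP position.
- current_orientation(): TCP orientation.
- current_force(): force on the tool from outside, world axes, zero at the start.
- current_torque(): the same for the moment, N m.
- current_finger_gap(): finger opening in m.
- current_grip_force(): force on a finger pad.
Only numpy, scipy, OpenCV 4.12 (cv2) and the standard library are available. Lean on these libraries where they do the work, as an engineer would, in place of code of your own. Each camera call takes 0.05 s, during which the arm holds its last target. There are 200 camera calls.

### The job

The control box on the bench stands open. Pick up its loose cover plate, seat it flat and fully home over the two pins on the sloping face of the box, then swing both hook latches all the way closed round the pins so that the cover is locked on. Leave the tape measure, screwdriver and sanding block where they lie.

Things in the scene. Friction and masses are not known exactly. Their poses are not given: they have to be found in the camera images.
- cover: loose aluminium cover plate, 100 (x) x 160 (y) x 5 (z) mm, about 0.3 kg, flat on the bench, handle up. Origin: centre of its underside; z to the handle side. Mid top stands a black grip bar 12 (x) x 50 (y) mm, 30 mm tall (top 35 mm above the underside). Two through holes of 17 mm diameter at x = 0, y = +60 and -60 mm. A half turn about z makes no difference.
- face: sloping face (170 x 250 mm) of the grey control box, 50 mm deep, on a fixed bracket; tilted 25 degrees from level towards the robot. Origin: centre of the face, 104 mm above the bench, on the surface the cover sits on; x up the slope, y to the left seen from the robot, z squarely out of the face. Seated, the cover's origin is here (3 mm play), z along z, y along y either way round
- pin_left (a point): tip of the left steel pin of the face: 10 mm diameter, 17 mm tall, tapered tip, at x = 0, y = +60 mm in the frame of face
- pin_right (a point): tip of the right pin, the same, at x = 0, y = -60 mm. Between the pins the face has an opening of 64 (x) x 84 (y) mm, which the cover closes
- hook_left (a joint): left hook latch (seen from the robot): flat steel J-bar, 10 mm wide, 5 mm thick, swinging parallel to the sloped face, underside 7.5 mm above it. 0 rad = closed: the J round the left pin, at its stop. Grows as it swings outwards, away from the box's middle (counter-clockwise looking squarely down on the face), up to 1.7. Stays where left; about 1 N at its knob moves it
- hook_left_knob (a point): top centre of the left hook's finger knob: upright, round, black, 12 mm diameter, 28 mm tall, at the bend of the J, its top 40.5 mm above the face; push or grip it. It moves on a circle of radius 78.6 mm about the pivot; closed, it is at x = +16.4, y = +58.7 mm in the frame of face
- hook_left_pivot (a point): pivot of the left hook, at x = -45, y = +108, z = +7.5 mm in the frame of face; the pivot axis is the face's z axis. Same axes as face
- hook_right (a joint): right hook latch (seen from the robot): flat steel J-bar, 10 mm wide, 5 mm thick, swinging parallel to the sloped face, underside 7.5 mm above it. 0 rad = closed: the J round the right pin, at its stop. Grows as it swings outwards, away from the box's middle (clockwise looking squarely down on the face), up to 1.7. Stays where left; about 1 N at its knob moves it
- hook_right_knob (a point): top centre of the right hook's finger knob: upright, round, black, 12 mm diameter, 28 mm tall, at the bend of the J, its top 40.5 mm above the face; push or grip it. It moves on a circle of radius 78.6 mm about the pivot; closed, it is at x = +16.4, y = -58.7 mm in the frame of face
- hook_right_pivot (a point): pivot of the right hook, at x = -45, y = -108, z = +7.5 mm in the frame of face; the pivot axis is the face's z axis. Same axes as face
- tape_measure: bystander: tape measure, 70 x 45 x 40 mm tall; origin at the centre of its underside
- screwdriver: bystander: screwdriver lying on the bench, about 200 mm long, origin under its middle, x along it
- sanding_block: bystander: wooden sanding block, 70 x 110 x 30 mm tall; origin at the centre of its underside
Things that resemble listed ones, but are neither listed nor needed, are in the scene too. Of the things like the cover, leave any that is blue; of the rest the smaller one is meant.

How it is judged:
By the outcome, as a careful person would: the job done as asked, in the order asked, and still so for the second after the job is handed in, with the robot touching nothing.
It also fails if it takes over 67 s, if anything falls off the work surface, if the arm or the gripper's body presses on something with over 40 N, if the wrist force passes 120 N, or if a joint passes its speed limit or range.

## Working session

There is one attempt and no reset: what is moved stays moved. The work goes in short steps, each a Python script; the robot and the scene stay as the last script left them, time stands still between calls to the robot, and variables do not carry over. Pictures are saved under pics/ and viewed, at most 10 in all, crops included, and the job is handed in when it is done.

```bash
ls; mkdir -p pics
cat > h.py <<'E'
import numpy as np, cv2
from bench import *
from scipy.spatial.transform import Rotation as Rn
def cloud(c):
    K,R,t=map(np.array,(c["intrinsics"],c["R"],c["t"])); z=c["range_z"]
    v,u=np.mgrid[:z.shape[0],:z.shape[1]]
    P=np.stack([(u-K[0,2])/K[0,0]*z,(v-K[1,2])/K[1,1]*z,z],-1)
    W=(P-t)@R; W[z<=0]=np.nan
    return W
def proj(c,X):
    K,R,t=map(np.array,(c["intrinsics"],c["R"],c["t"])); p=K@(R@np.array(X)+t); return p[:2]/p[2]
E
python3 - <<'E'
from h import *
for n in ("top","side"):
    c=capture(n); cv2.imwrite(f"pics/{n}0.png",c["image"]); W=cloud(c)
    np.savez(f"{n}0.npz",W=W,**c)
    for q in ("cover","face","hook_left","hook_left_knob","hook_right_knob","pin_left","tape_measure","screwdriver","sanding_block"):
        for d in silhouettes(n,q)[:4]:
            r=d["region"]; print(n,q,round(d["conf"],2),np.round(d["xy"]),r.sum(),np.round(np.nanmedian(W[r],0),3) if r.any() else None)
print(current_clock())
E
```

```text
pics
top cover 0.88 [203. 210.] 2415 [0.6   0.193 0.006]
top cover 0.78 [166. 324.] 4795 [0.32  0.265 0.008]
top cover 0.58 [229. 126.] 2237 [0.807 0.141 0.007]
top face 0.8 [366. 201.] 8490 [ 0.609 -0.197  0.105]
top face 0.71 [313. 220.] 251 [ 0.568 -0.077  0.108]
top hook_left 0.75 [315. 218.] 236 [ 0.576 -0.077  0.111]
top hook_left_knob 0.68 [314. 221.] 279 [ 0.571 -0.077  0.108]
top hook_right_knob 0.77 [427. 211.] 359 [ 0.597 -0.333  0.106]
top hook_right_knob 0.2 [365. 202.] 8299 [ 0.609 -0.196  0.106]
top pin_left 0.94 [365. 199.] 8634 [ 0.609 -0.197  0.105]
top tape_measure 0.74 [270. 296.] 605 [0.384 0.026 0.041]
top screwdriver 0.92 [288. 124.] 478 [ 0.813 -0.012  0.023]
top sanding_block 0.55 [355. 298.] 1370 [ 0.384 -0.187  0.031]
side cover 0.69 [302. 180.] 850 [0.799 0.135 0.005]
side cover 0.59 [145. 237.] 2660 [0.31  0.247 0.006]
side cover 0.45 [287. 313.] 1772 [ 0.374 -0.2    0.029]
side face 0.6 [360. 236.] 9177 [ 0.595 -0.211  0.094]
side hook_left 0.55 [312. 212.] 315 [ 0.58  -0.076  0.107]
side hook_left 0.54 [289. 310.] 1899 [ 0.375 -0.2    0.029]
side hook_left_knob 0.58 [308. 216.] 303 [ 0.577 -0.077  0.108]
side hook_left_knob 0.18 [362. 239.] 9236 [ 0.595 -0.212  0.095]
side hook_right_knob 0.82 [408. 264.] 391 [ 0.589 -0.331  0.106]
side hook_right_knob 0.35 [246. 200.] 1091 [0.594 0.183 0.004]
side pin_left 0.8 [359. 238.] 9328 [ 0.595 -0.211  0.094]
side tape_measure 0.69 [223. 261.] 753 [0.375 0.016 0.035]
side tape_measure 0.29 [363. 237.] 9184 [ 0.595 -0.212  0.095]
side screwdriver 0.67 [359. 193.] 101 [ 0.853 -0.029  0.023]
side sanding_block 0.56 [287. 313.] 1800 [ 0.375 -0.2    0.029]
side sanding_block 0.36 [365. 239.] 9401 [ 0.596 -0.211  0.094]
1.0
```

View pics/top0.png

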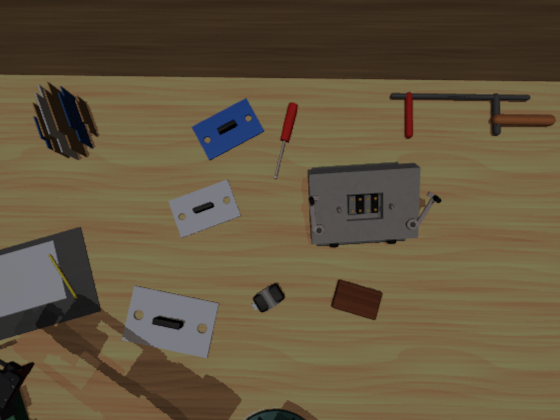

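View pics/side0.png

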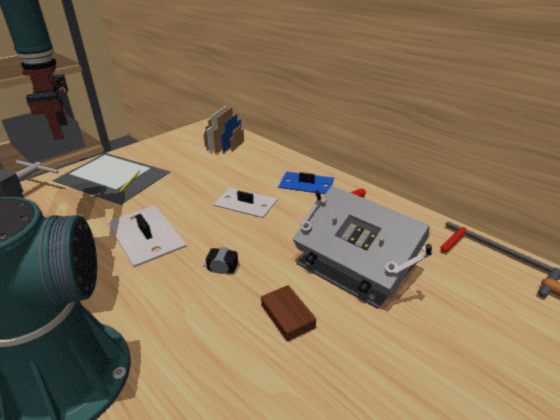

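The cover candidates in the top picture are blue (228,128), small white (204,209) and large white (170,322). I choose the small white one at (204,209): it isn't blue, and it's the smaller of the other two. The box is at (365,203). Both hooks are open: left knob (312,201), right knob (436,199). The tape measure, screwdriver and block are clear of the route.

```bash
cat > est.py <<'E'
from h import *
from scipy.optimize import minimize
def face_R(psi): return (Rn.from_euler('z',psi)*Rn.from_euler('y',-np.radians(25))).as_matrix()
def facefit(Ws):
    # plane-known fit: yaw & centre from outline
    P=np.concatenate([W.reshape(-1,3) for W in Ws]); P=P[np.isfinite(P).all(1)]
    P=P[(abs(P[:,0]-.61)<.16)&(abs(P[:,1]+.2)<.2)&(P[:,2]>.045)]
    psi=0; o=np.array([.61,-.2,.104])
    for _ in range(6):
        R=face_R(psi); L=(P-o)@R; m=(abs(L[:,2])<.004)&(abs(L[:,0])<.11)&(abs(L[:,1])<.15)
        h=np.histogram2d(L[m,0],L[m,1],bins=[110,150],range=[[-.11,.11],[-.15,.15]])[0]
        M=(h>0).astype(np.uint8)
        M=cv2.morphologyEx(cv2.morphologyEx(M,cv2.MORPH_CLOSE,np.ones((5,5))),cv2.MORPH_OPEN,np.ones((9,9)))
        q=np.argwhere(M).astype(np.float32)*.002+.001-np.array([.11,.15],np.float32)
        (c,s,a)=cv2.minAreaRect(q.astype(np.float32)); a=(a+45)%90-45
        psi+=np.radians(a); o=o+R@np.array([c[0],c[1],0])
        o[2]=.104+0*o[2] if abs(o[2]-.104)<.02 else o[2]
    L=(P-o)@face_R(psi)
    return psi,o,s,a,L,P
E
python3 - <<'E'
from est import *
D={n:np.load(n+"0.npz") for n in("top","side")}
for ns in(("top",),("side",),("top","side")):
    psi,o,s,a,L,P=facefit([D[n]["W"] for n in ns])
    print(ns,np.degrees(psi),o,s,a,len(L))
    m=(abs(L[:,0])<.08)&(abs(L[:,1])<.12)&(abs(L[:,2])<.006); A=np.c_[L[m,:2],np.ones(m.sum())]
    print(" plane",np.linalg.lstsq(A,L[m,2],rcond=None)[0].round(4),L[m,2].std())
    for y in(.06,-.06):
        k=(np.hypot(L[:,0],L[:,1]-y)<.022)&(L[:,2]>.007)&(L[:,2]<.025); print("  pin",k.sum(),L[k].mean(0).round(4))
    for sg in(1,-1):
        k=(L[:,2]>.03)&(L[:,2]<.05)&(sg*L[:,1]>.08);print("  knob",k.sum(),np.median(L[k],0).round(4))
# cover, in top
for n in D:
    W=D[n]["W"];img=D[n]["image"]
    m=(abs(W[...,0]-.6)<.09)&(abs(W[...,1]-.193)<.11)&(W[...,2]<.045)
    br=(img.min(2)>130)&m
    k=m&(W[...,2]>.018)
    r=cv2.minAreaRect(W[...,:2][br].astype(np.float32)); print(n,"plate",r,np.median(W[br],0).round(4))
    rb=cv2.minAreaRect(W[...,:2][k].astype(np.float32)); print(n,"bar",k.sum(),rb,np.percentile(W[k][:,2],90))
c=dict(D["top"]);i=c["image"]
a=cv2.resize(i[160:260,150:260],None,fx=4,fy=4,interpolation=2);b=cv2.resize(i[150:260,295:450],None,fx=4,fy=4,interpolation=2)
H=np.zeros((440,min(800,440+620),3),np.uint8)
cv2.imwrite("pics/crop_cover.png",np.hstack([cv2.resize(a,(330,300)),cv2.resize(b,(422,300))]))
E
```

```text
('top',) 4.468175411224365 [ 0.60308083 -0.19477751  0.104     ] (0.2499999701976776, 0.16999998688697815) 0.0 8478
 plane [0.0005 0.0013 0.0021] 0.0017939715902882993
  pin 18 [0.0008 0.0612 0.0155]
  pin 21 [ 0.0015 -0.0585  0.0148]
  knob 30 [0.0329 0.1246 0.0424]
  knob 31 [ 0.0185 -0.1532  0.0409]
('side',) 4.884867966175079 [ 0.59971837 -0.19428169  0.104     ] (0.25, 0.17000001668930054) 0.0 8701
 plane [-0.0001 -0.002  -0.0008] 0.0014408404696097834
  pin 16 [-0.001   0.0592  0.0124]
  pin 21 [-0.001  -0.0609  0.0126]
  knob 26 [0.0306 0.1219 0.0381]
  knob 41 [ 0.0148 -0.1566  0.0393]
('top', 'side') 4.159642219543457 [ 0.60073689 -0.19357324  0.104     ] (0.25, 0.17400000989437103) 0.0 17179
 plane [0.0007 0.0039 0.0005] 0.0018711172895213197
  pin 34 [-0.0006  0.0591  0.014 ]
  pin 39 [ 0.0007 -0.0607  0.0138]
  knob 55 [0.0312 0.1225 0.0409]
  knob 70 [ 0.0178 -0.1561  0.0392]
top plate ((0.0, 0.0), (0.0, 0.0), 0.0) [nan nan nan]
top bar 123 ((0.6015536785125732, 0.19423508644104004), (0.013481978327035904, 0.05028392747044563), 21.347963333129883) 0.038467796710626556
side plate ((0.6040133237838745, 0.19803020358085632), (0.11153875291347504, 0.16650861501693726), 21.98521614074707) [0.593  0.1799 0.0041]
side bar 111 ((0.5991811156272888, 0.19340451061725616), (0.015272651799023151, 0.050210244953632355), 19.866138458251953) 0.03493203012514174
  return _methods._mean(a, axis=axis, dtype=dtype,
  ret = um.true_divide(
```

View pics/crop_cover.png

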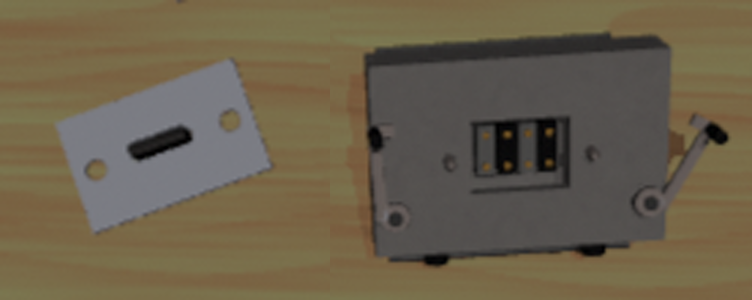

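The crop confirms it: a white-grey plate with a black bar and two holes, 100 x 160 mm. Both hooks are open (left about 0.87 rad, right about 1.33 rad) and clear of where the cover seats. Next I pick it up and hold it over the face.

```bash
cat >> est.py <<'E'
PSI=np.radians(4.5); O=np.array([.6012,-.1942,.104]); RF=face_R(PSI)
CY=np.radians(20.6); CO=np.array([.6004,.1938,0.]); RC=Rn.from_euler('z',CY).as_matrix()
def Q(s): # tool axes in cover frame: y along s*x, z = -z
    y=np.array([s,0,0.]);z=np.array([0,0,-1.]);return np.c_[np.cross(y,z),y,z]
def quat(M): return Rn.from_matrix(M).as_quat()
def fp(x,y,z,o=O): return o+RF@np.array([x,y,z])
TZ=.009   # TCP height above cover underside when gripped
E
python3 - <<'E'
from est import *
for s in(1,-1):
    for p,R in((CO+[0,0,.12],RC),(CO+[0,0,TZ],RC),(fp(0,0,.12),RF),(fp(0,0,TZ),RF),(fp(.016,.075,.02),RF),(fp(.016,-.18,.02),RF)):
        j=inverse_kinematics(p,quat(R@Q(s))); print(s,None if j is None else np.round(j,2))
E
```

```text
1 [ 0.2   0.5   1.55 -0.    1.09 -0.16]
1 [ 0.2   0.64  1.62 -0.    0.87 -0.16]
1 [-0.65  0.19  1.89  0.42  0.77 -0.99]
1 [-0.59  0.39  1.92  0.53  0.55 -1.08]
1 [-0.44  0.34  1.95  0.44  0.51 -0.87]
1 [-0.81  0.5   1.64  0.49  0.78 -1.2 ]
-1 None
-1 None
-1 [-0.65  0.19  1.89  0.42  0.77  2.15]
-1 [-0.59  0.39  1.92  0.53  0.55  2.06]
-1 [-0.44  0.34  1.95  0.44  0.51  2.27]
-1 [-0.81  0.5   1.64  0.49  0.78  1.94]
```

```bash
python3 - <<'E'
from est import *
q=quat(RC@Q(1)); qf=quat(RF@Q(1))
move_gripper(.06)
move_ptp(CO+[0,0,.10],q)
print("down",servo_line(CO+[0,0,TZ],q,rate=.08,contact_N=8),current_position())
move_gripper(0.0); print("gap",current_finger_gap(),current_grip_force())
servo_line(CO+[0,0,.25],q,rate=.2); print("gap",current_finger_gap(),current_force())
move_ptp(fp(0,0,.15),qf)
servo_line(fp(0,0,.045),qf,rate=.15)
print(current_position(),current_clock())
for n in("top","side"):
    c=capture(n); np.savez(f"{n}1.npz",W=cloud(c),**c)
    b=proj(c,fp(0,0,.04)).astype(int);i=c["image"];cv2.imwrite(f"pics/{n}1.png",cv2.resize(i[max(0,b[1]-65):b[1]+65,b[0]-85:b[0]+85],None,fx=4,fy=4))
E
python3 -c "
import cv2,numpy as np
a,b=[cv2.resize(cv2.imread(f'pics/{n}1.png'),(400,306)) for n in('top','side')]
cv2.imwrite('pics/both1.png',np.hstack([a,b]))"
```

```text
down False [0.6009347  0.19391835 0.00957584]
gap 0.011993960276716618 29.98702973127365
gap 0.011829145083512614 [-0.38796689 -0.08862977 -2.00121632]
[ 0.58264384 -0.19558619  0.14529541] 9.1917
```

View pics/both1.png

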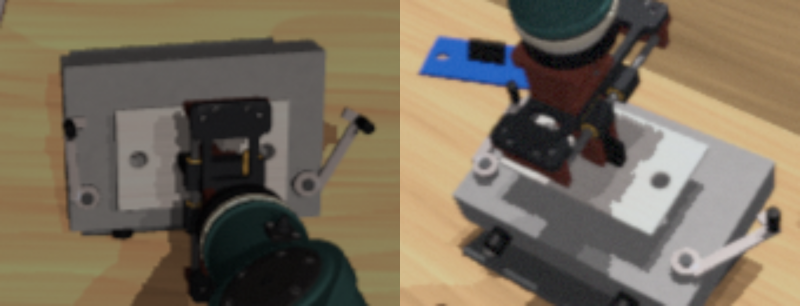

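The plate is held level over the face, with both pins roughly under the holes. I'll measure its offset from the pins before lowering.

Run:
```python
from est import *
for n in("top","side"):
    D0=np.load(n+"0.npz");D1=np.load(n+"1.npz")
    L0=(D0["W"]-O)@RF; L=(D1["W"]-O)@RF
    for y in(.06,-.06):
        k=(np.hypot(L0[...,0],L0[...,1]-y)<.02)&(L0[...,2]>.008)&(L0[...,2]<.025); print(n,"pin",L0[k].mean(0).round(4))
    k=(abs(L[...,2]-.041)<.006)&(abs(L[...,0])<.07)&(abs(L[...,1])<.1); 
    P=L[k]; A=np.c_[P[:,:2],np.ones(len(P))]; print(" plate",len(P),np.linalg.lstsq(A,P[:,2],rcond=None)[0].round(4))
    print(" ext",np.percentile(P[:,:2],[.5,99.5],axis=0).round(4), cv2.minAreaRect(P[:,:2].astype(np.float32)))
    b=cv2.morphologyEx(k.astype(np.uint8),cv2.MORPH_CLOSE,np.ones((3,3)))
    # holes: points seen deep through holes
    for y in(.06,-.06):
        # predicted plate-plane point; find non-plate pixels inside by ray-plane intersection
        K,R,t=D1["intrinsics"],D1["R"],D1["t"]; C=-R.T@t; Cl=(C-O)@RF
        d=L-Cl; lam=(.041-Cl[2])/d[...,2]; X=Cl+d*lam[...,None]
        h=(np.hypot(X[...,0],X[...,1]-y)<.016)&(L[...,2]<.032); print(" hole",h.sum(),X[h].mean(0).round(4) if h.any() else 0)
```

```text
top pin [0.0015 0.0607 0.0157]
top pin [ 0.0024 -0.0592  0.0157]
 plate 1605 [-0.0007 -0.0004  0.0425]
 ext [[-0.0484 -0.0794]
 [ 0.0517  0.0803]] ((0.0021464675664901733, 0.00045727938413619995), (0.10186612606048584, 0.16031953692436218), 1.0372068881988525)
 hole 39 [0.0016 0.0605 0.041 ]
 hole 30 [ 0.0027 -0.0606  0.041 ]
side pin [-0.0027  0.0592  0.0132]
side pin [-0.002  -0.0609  0.0131]
 plate 1775 [ 0.0041 -0.0015  0.0412]
 ext [[-0.0503 -0.08  ]
 [ 0.0501  0.074 ]] ((0.00027479231357574463, -0.00012057274580001831), (0.10219910740852356, 0.16056303679943085), 0.022721365094184875)
 hole 4 [0.0048 0.0585 0.041 ]
 hole 37 [-0.0008 -0.0603  0.041 ]
```

Holes and pins agree to about 1 mm, so I'll shift 0.7 mm down-slope and seat it.

Run:
```python
from est import *
qf=quat(RF@Q(1)); x=-.0007
servo_line(fp(x,0,.030),qf,rate=.1)
hit=servo_line(fp(x,0,TZ-.004),qf,rate=.03,contact_N=12)
L=lambda:((np.array(current_position())-O)@RF).round(4)
print(hit,L(),(np.array(current_force())@RF).round(1),current_finger_gap(),current_clock())
```

```text
True [-0.0009  0.      0.0088] [-0.1 -0.4  1.5] 0.011987503221037175 10.2667
```

Run:
```python
from est import *
qf=quat(RF@Q(1))
move_gripper(.04); servo_line(fp(0,0,.10),qf,rate=.2); move_gripper(0.0)
# move aside over the left for the view
move_ptp(fp(0,.22,.12),qf)
for n in("top","side"):
    c=capture(n); W=cloud(c); L=(W-O)@RF
    k=(abs(L[...,2]-.005)<.005)&(abs(L[...,0])<.047)&(abs(L[...,1])<.077)&(abs(L[...,1])>.03);P=L[k]
    A=np.c_[P[:,:2],np.ones(len(P))]; print(n,np.linalg.lstsq(A,P[:,2],rcond=None)[0].round(4))
    for sg in(1,-1):
        k=(L[...,2]>.03)&(L[...,2]<.05)&(sg*L[...,1]>.08)&(sg*L[...,1]<.17)&(abs(L[...,0])<.08);print("  knob",k.sum(),np.median(L[k],0).round(4))
    b=proj(c,fp(0,0,0)).astype(int);i=c["image"];cv2.imwrite(f"pics/{n}2.png",cv2.resize(i[b[1]-65:b[1]+65,b[0]-85:b[0]+85],(400,306)))
print(current_clock())
cv2.imwrite("pics/both2.png",np.hstack([cv2.imread(f"pics/{n}2.png") for n in("top","side")]))
```

```text
top [-0.0022  0.0024  0.0063]
  knob 29 [0.0349 0.1238 0.0419]
  knob 32 [ 0.0204 -0.1535  0.0408]
side [0.0005 0.0007 0.0048]
  knob 26 [0.0289 0.1218 0.0393]
  knob 42 [ 0.0148 -0.1566  0.0383]
13.2417
```

View pics/both2.png

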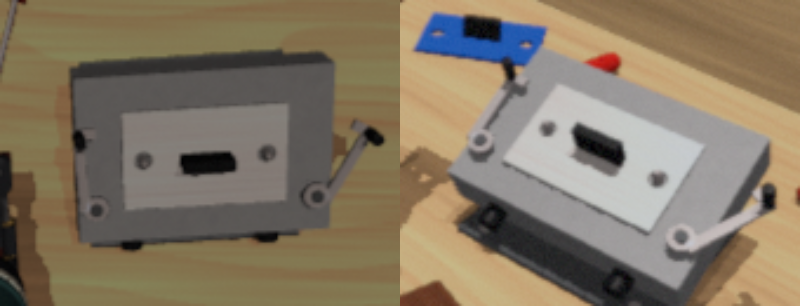

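The cover is flat and home: its top is about 5 mm above the face, and both pins show through the holes. Next I push the left hook closed, then the right.

```bash
cat > hook.py <<'E'
from est import *
qf=quat(RF@Q(1)); CL=np.arctan2(-49.3,61.4)
def knob(th,sg): # th = joint value; sg +1 left
    a=CL+th; return np.array([-.045+.0786*np.cos(a), sg*(.108+.0786*np.sin(a))])
def push(sg,th0):
    off=lambda th,d: fp(*(knob(th,sg)+[0,sg*d]),.020)
    p=knob(th0,sg)+[0,sg*.028]
    move_ptp(fp(*p,.11),qf)
    print("down",servo_line(fp(*p,.020),qf,rate=.15,contact_N=6))
    for th in np.linspace(th0,.08,max(4,int(th0/.15))):
        if servo_line(off(th,.016),qf,rate=.07,contact_N=8): print("contact at",th,current_force())
    print("end",servo_line(off(-.10,.010),qf,rate=.03,contact_N=10),((np.array(current_position())-O)@RF).round(4),(np.array(current_force())@RF).round(1))
    e=(np.array(current_position())-O)@RF
    servo_line(fp(e[0],e[1]+sg*.012,.020),qf,rate=.1); servo_line(fp(e[0],e[1]+sg*.012,.11),qf,rate=.2)
    print(current_clock())
def look(tag):
    for n in("top","side"):
        c=capture(n); L=(cloud(c)-O)@RF
        for sg in(1,-1):
            k=(L[...,2]>.03)&(L[...,2]<.05)&(sg*L[...,1]>.04)&(sg*L[...,1]<.17)&(abs(L[...,0])<.08)
            if k.any():
                m=np.median(L[k],0); print(n,sg,"knob",m.round(4),"th",round(np.arctan2(sg*m[1]-.108,m[0]+.045)-CL,3))
        b=proj(c,fp(0,0,0)).astype(int);i=c["image"];cv2.imwrite(f"pics/{n}{tag}.png",cv2.resize(i[b[1]-65:b[1]+65,b[0]-85:b[0]+85],(400,306)))
    cv2.imwrite(f"pics/both{tag}.png",np.hstack([cv2.imread(f"pics/{n}{tag}.png") for n in("top","side")]))
E
python3 - <<'E'
from hook import *
push(1,.87); push(-1,1.34)
move_ptp(fp(-.03,-.28,.15),qf)
look("3")
E
```

```text
down False
end True [0.0169 0.0758 0.0199] [1.  2.1 1. ]
17.4667
down False
end True [ 0.0178 -0.076   0.0202] [ 0.  -2.4 -0.5]
23.3167
top 1 knob [0.0184 0.06   0.0415] th 0.029
top -1 knob [ 0.0181 -0.0575  0.0406] th 0.002
side 1 knob [0.0132 0.057  0.0395] th -0.043
side -1 knob [ 0.0134 -0.0603  0.0389] th -0.008
```

View pics/both3.png

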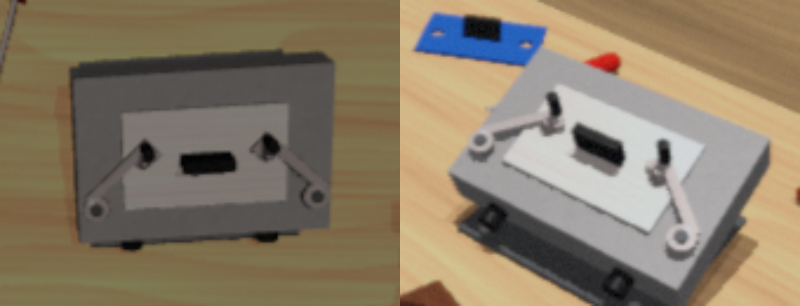

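The picture shows both J hooks round their pins and the cover flat. The knobs read closed to within camera noise, so I'll confirm with one firmer push each.

Run:
```python
from hook import *
for sg in(-1,1):
    move_ptp(fp(.018,sg*.092,.11),qf); servo_line(fp(.018,sg*.092,.020),qf,rate=.15,contact_N=6)
    c=[]
    for N,dst in((4,.066),(20,.060)):
        r=servo_line(fp(.018-(.006 if N>4 else 0),sg*dst,.020),qf,rate=.02,contact_N=N); e=(np.array(current_position())-O)@RF; c.append((r,e.round(4).tolist()))
    print(sg,c)
    servo_line(fp(e[0],sg*.092,.020),qf,rate=.1); servo_line(fp(e[0],sg*.092,.11),qf,rate=.2)
move_ptp(fp(-.03,.28,.15),qf); look("4"); print(current_clock())
```

```text
-1 [(True, [0.018, -0.0759, 0.0199]), (True, [0.0179, -0.076, 0.0204])]
1 [(True, [0.0175, 0.076, 0.0198]), (True, [0.0159, 0.0757, 0.0196])]
top 1 knob [0.0178 0.0601 0.0407] th 0.025
top -1 knob [ 0.0185 -0.0569  0.0412] th -0.001
side 1 knob [0.0129 0.0572 0.0386] th -0.043
side -1 knob [ 0.0138 -0.0599  0.0392] th -0.009
32.6333
```

Neither hook moved under 20 N, so both are at their stops. I'm handing in.

```bash
python3 -c "
from bench import *
print(close_job())"
```

```text
the job is handed in; nothing more can be done
None
```

The cover is seated flat over both pins and both hook latches are closed against their stops; I handed the job in at about 33 s without touching the tape measure, screwdriver or sanding block.

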